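# Shift the mixer drive into third gear

## Task

Put the mixer's bench drive into third gear: push the black-gripped lever out of its middle parking slot, along the gate and fully home to the end of the slot marked by the label with three pips. Only push it with the fingers, gently: do not grip it, do not enter any other gear slot on the way, and leave the bottles and other things around it where they are.

Things in the scene. Friction and masses are not known exactly. Their poses are not given: they have to be found in the camera images.
- drive: the mixer's bench drive, a fixed grey metal box 146 (x) x 142 (y) x 92 mm high; its 3 mm aluminium top plate carries the gate. Origin at the centre of its underside; its x points to the far side, its y to the left; it stands turned by up to 0.35 rad. A stub shaft sticks 32 mm out of its right side at z 42 mm
- gate_centre (a point): centre of the gate, on the top of the plate (z 92 mm), axes as the drive's. From here, in the drive frame: a cross channel x -9 to +9, y -41 to +41 mm; two outer lanes along x, 18 mm wide, centred at y = +32 and -32 mm, ending at x = +30 and -30 mm (four gear slots: far left, far right, near left, near right). The plate stops the lever's shank everywhere else
- gate_park (a point): near end of the middle parking slot, 30 mm to the near side of the gate centre, on the plate's top. The slot is 18 mm wide, at y = 0, and joins the cross channel; there is no slot opposite it on the far side. The lever starts in this slot
- lever_grip (a point): middle of the lever's black upright round grip, 135 mm along the lever from its pivot; the grip is 22 mm thick and 50 mm long (108 to 158 mm along the lever). The pivot is in the middle of the drive, 15 mm above the worktop: grip middle at z 150 mm when upright. The point's z axis runs up along the lever
- lever_shank (a point): point on the lever's steel shank (11 mm thick) where it passes the gate plate, 75.5 mm from the pivot along the lever
- sway (a joint): sideways lean of the lever, rad: 0 upright, positive to the drive's left (+y). About +0.40 in the middle of the left lane (the plate stops it at about +0.43), -0.40 in the right lane. Dry friction only (about 2 N at the grip); it stays where it is left
- shift (a joint): fore-and-aft lean of the lever, rad: 0 in the cross channel, positive to the far side (+x of the drive). About +0.30 at the end of a far slot, -0.30 at a near one (stopped by the plate). Dry friction (about 2 N at the grip); it stays where left. Grip middle in the drive frame: x = 135 mm sin(shift), y = 135 mm cos(shift) sin(sway)
- tag_1: fixed white label plate 18 (x) x 58 (y) x 2 mm on the gate plate, with 1 black pip (9 mm wide) in a row along y; it marks the gear slot whose end it lies beyond: its centre is 48 mm before or behind the box centre and 32 mm left or right of it, in line with that slot's lane and 18 mm past its end. Which of the four labels is at which slot changes. Origin at the centre of its underside, 92 mm above the worktop
- tag_2: fixed white label plate 18 (x) x 58 (y) x 2 mm on the gate plate, with 2 black pips (9 mm wide) in a row along y; it marks the gear slot whose end it lies beyond: its centre is 48 mm before or behind the box centre and 32 mm left or right of it, in line with that slot's lane and 18 mm past its end. Which of the four labels is at which slot changes. Origin at the centre of its underside, 92 mm above the worktop
- tag_3: fixed white label plate 18 (x) x 58 (y) x 2 mm on the gate plate, with 3 black pips (9 mm wide) in a row along y; it marks the gear slot whose end it lies beyond: its centre is 48 mm before or behind the box centre and 32 mm left or right of it, in line with that slot's lane and 18 mm past its end. Which of the four labels is at which slot changes. Origin at the centre of its underside, 92 mm above the worktop
- tag_4: fixed white label plate 18 (x) x 58 (y) x 2 mm on the gate plate, with 4 black pips (9 mm wide) in a row along y; it marks the gear slot whose end it lies beyond: its centre is 48 mm before or behind the box centre and 32 mm left or right of it, in line with that slot's lane and 18 mm past its end. Which of the four labels is at which slot changes. Origin at the centre of its underside, 92 mm above the worktop
- amber_bottle: closed amber bottle, 42 mm wide, 85 mm high; loose, close to the drive, origin at the centre of its underside; must stay where it is
- buffer_bottle: closed white bottle with a coloured cap, 52 mm wide, 98 mm high; loose, close to the drive, origin at the centre of its underside; must stay where it is
- stopper: grey rubber stopper, 35 mm wide, 27 mm high; loose, close to the drive, origin at the centre of its underside; must stay where it is
- timer: white countdown timer lying flat, 61x63x18 mm; loose, close to the drive, origin at the centre of its underside; must stay where it is
- open_bottle: open clear sample bottle, 44 mm wide, 74 mm high; loose, close to the drive, origin at the centre of its underside; must stay where it is
- notebook: dark bound log book lying flat, 105x148x11 mm; loose, origin at the centre of its underside; must stay where it is
- marker: marker pen lying flat, 134x18x20 mm; loose, origin at the centre of its underside; must stay where it is

How it is judged:
By the outcome, as a careful person would: the job done as asked, in the order asked, and still so for the second after the job is handed in, with the robot touching nothing.
It also fails if it takes over 51 s, if anything falls off the work surface, if the arm or the gripper's body presses on something with over 40 N, if the wrist force passes 120 N, or if a joint passes its speed limit or range.

## Robot

A 6-joint arm with a two-finger parallel gripper is mounted at the origin on a cart in front of the work surface, level with it; the furniture and walls round the work are solid. World frame = base frame: x ahead of the robot, y to its left, z up, the work surface at z = 0. Lengths are in m, angles in rad, forces in N, time in s.
With the tool pointing down it reaches from about 0.225 to 0.725 m from the base axis. Payload 3.1 kg.
Tool frame: the origin (TCP) lies at the very end of the fingers, on their centre line; the grasp point (between the pads) lies 19 mm behind it; z points along the fingers, y is the line along which they close (so a half turn about z gives the same grasp; the last joint's range is limited). The gripper opens to 85 mm and grips with 20 to 120 N. Pads are 22 mm wide; open, the fingers measure 114 mm over their backs; the gripper's body (76 mm by 85 mm) begins 54 mm behind the grasp point. The pads swing forward as they close: fully open they stand 13 mm farther back than shut.
Start: joints at [1.207, 0.048, 0.099, 1.622, 0, 1.443], TCP at [0.123, 0.51, 0.231] pointing down, gripper open.
Joint ranges: [-2.91, 2.91], [-0.99, 1.94], [-1.21, 1.42], [-2.12, 2.29], [-1.49, 1.47], [-3.14, 3.14]. Speed limits (rad/s): [2.79, 2.79, 3.14, 3.14, 3.14, 3.14].

## Interface

Orientations are given as a rotation vector (axis times angle).
In Python, from workcell import manip, vision gives the robot as it stands.
- The arm moves only by the shell command python3 -m crank 'ROWS'. ROWS is JSON, a list that holds one entry, the list of rows, each a list of 7 numbers: the opening, from -1 (shut) to 1 (fully open), so that 0 is half open, then the shift along the tool's x, y, z in cm, then the turn, a rotation vector about the tool's x, y, z in rad. A call has 1 to 20 rows; each row is the pose to reach, as a shift and turn from the pose commanded when the call began, along the tool's axes at that moment; what a row does not reach only later rows make up. A row lasts 1/8 s, in which the tool goes at most 62.5 mm and 10.7 degrees, less where a joint would pass 70% of its speed; a pose out of reach is approached as far as the arm can. A call with a gripper value outside its range is refused whole. The fingers move at their own pace and stop on an object; the grip force is fixed at half the most. Time passes only in rows, so rows that repeat a pose let the fingers close. It gives the time, the measured TCP pose, the force, the opening and the grip force at its end, in the units of the state.
- manip.sense(): the state, without advancing time (a new reading comes with each control period).
- vision.camera(name): name is "scene" or "top"; returns the picture (420x560x3 uint8, red, green, blue); there is no depth.
- vision.camera_info(name): a dict with "fx", "fy", "cx", "cy" (pixels), "extrinsics" (4x4, takes a point from world to camera coordinates). Camera axes: x right, y up, looking along -z (the intrinsics and any distortion apply to the point x, -y, -z); pixel columns grow to the right and rows downward; lengths in m; the calibration is good to about 2 mm. A picture is of the moment at which its call begins. camera_info takes no time and is no camera call.
- manip.finish_job(): hands the job in; it is judged then, once.
The state is a dict: "clock": time; "q": joint angles; "dq": joint speeds; "joint_torque": joint torques, N m; "eef_pos": TCP position; "orientation": TCP orientation; "contact_force": force on the tool from outside, world axes, zero at the start; "torque": the same for the moment, N m; "gripper_width": finger opening in m; "grip_force": force on a finger pad.
Only numpy, scipy, OpenCV 4.12 (cv2) and the standard library are available. Lean on these libraries where they do the work, as an engineer would, in place of code of your own. Each camera call takes 0.05 s, during which the arm holds its last target. There are 200 camera calls.

## Working session

There is one attempt and no reset: what is moved stays moved. The work goes in short steps, Python scripts to look and compute and a shell command to move; the robot and the scene stay as the last step left them, time stands still between calls to the robot, and variables do not carry over. Pictures are saved under pics/ and viewed, at most 10 in all, crops included, and the job is handed in when it is done.

```bash
mkdir -p pics
python3 - <<'E'
from workcell import manip, vision
import cv2
for n in("scene","top"):
    im=vision.camera(n); cv2.imwrite(f"pics/{n}0.png",im[:,:,::-1]); i=vision.camera_info(n); print(n,i)
s=manip.sense(); print(s['eef_pos'],s['orientation'],s['gripper_width'],s['clock'])
E
```

```text
scene {'fx': 480.3190379869288, 'fy': 480.3190379869288, 'cx': 274.90140248097566, 'cy': 210.95126807693637, 'extrinsics': array([[-0.90759781,  0.41980294,  0.0056305 ,  0.50725703],
       [-0.36224129, -0.78979062,  0.49498689,  0.09480692],
       [ 0.21224387,  0.44720941,  0.8688822 , -1.79852302],
       [ 0.        ,  0.        ,  0.        ,  1.        ]])}
top {'fx': 390.65803853306085, 'fy': 390.65803853306085, 'cx': 275.087780473092, 'cy': 206.66933973351868, 'extrinsics': array([[ 9.53386583e-04, -9.99930708e-01, -1.17333021e-02,
        -3.20175182e-02],
       [ 9.90734123e-01, -6.49040505e-04,  1.35814125e-01,
        -5.62498650e-01],
       [-1.35812329e-01, -1.17540661e-02,  9.90664854e-01,
        -1.04198270e+00],
       [ 0.00000000e+00,  0.00000000e+00,  0.00000000e+00,
         1.00000000e+00]])}
[0.12246815 0.50995222 0.23022337] [-0.36950851 -3.11922364  0.00322457] 0.08514303584121732 0.1
```

View pics/scene0.png

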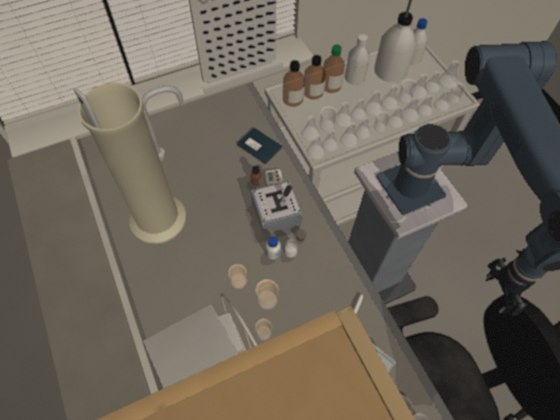

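View pics/top0.png

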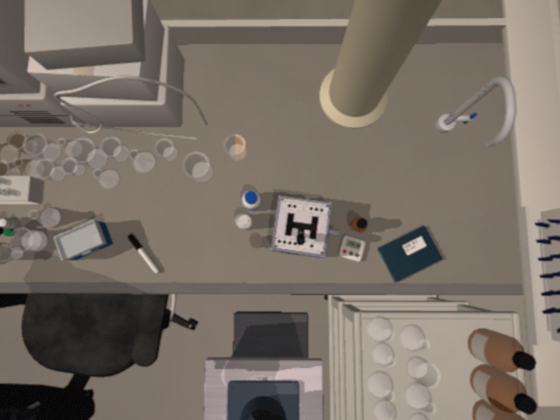

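Run:
```python
import cv2
im=cv2.imread("pics/top0.png")[175:275,225:385]
cv2.imwrite("pics/c1.png",cv2.resize(im,None,fx=5,fy=5,interpolation=cv2.INTER_CUBIC))
```

```text
(no output)
```

View pics/c1.png

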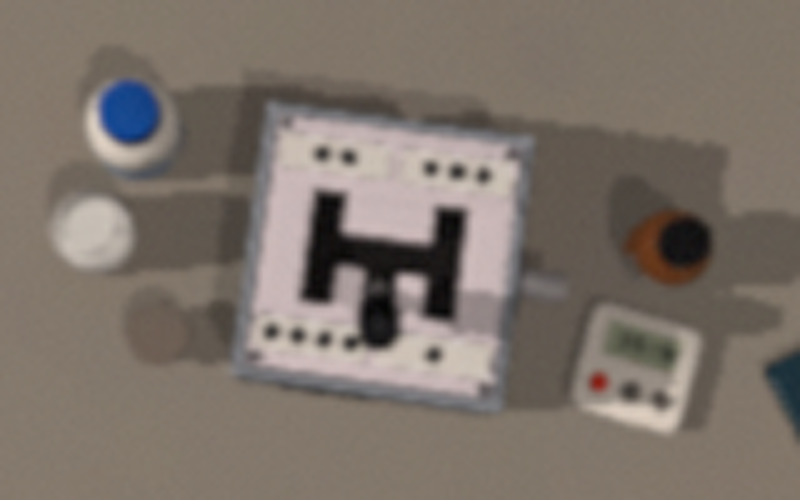

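The label with three pips is at the far right (crop 457,172). The 2-pip label is far left (335,156), the 4-pip near left (311,337) and the 1-pip near right (433,354). The lever leans to the near side in the middle slot. Next I fit the drive pose to these points.

```bash
cat > h.py <<'E'
import numpy as np
from scipy.optimize import least_squares
from scipy.spatial.transform import Rotation as R
from workcell import manip, vision
def ray(n,uv,z):
    i=vision.camera_info(n);E=np.array(i['extrinsics']);Rm,t=E[:3,:3],E[:3,3]
    d=Rm.T@np.array([(uv[0]-i['cx'])/i['fx'],-(uv[1]-i['cy'])/i['fy'],-1]);o=-Rm.T@t
    return o+d*(z-o[2])/d[2]
E
python3 - <<'E'
from h import *
crop=lambda p:(225+(p[0]+.5)/5-.5,175+(p[1]+.5)/5-.5)
px=[(335,156),(457,172),(433,354),(311,337)]
m=np.array([(48,32),(48,-32),(-48,-32),(-48,32)])/1000
P=np.array([ray('top',crop(p),.094)[:2] for p in px])
rot=lambda a:np.array([[np.cos(a),-np.sin(a)],[np.sin(a),np.cos(a)]])
f=lambda v:((m@rot(v[2]).T+v[:2])-P).ravel()
s=least_squares(f,[.5,-.05,-.1]);print(s.x,(f(s.x)*1000).round(1))
# corners of box
C=np.array([ray('top',crop(p),.092)[:2] for p in [(270,103),(533,137),(500,408),(238,378)]]);print((C-s.x[:2])@rot(s.x[2])*1000, C.mean(0))
g=ray('top',crop((379,318)),.16)[:2];print('grip',(g-s.x[:2])@rot(s.x[2])*1000)
st=manip.sense();T=R.from_rotvec(st['orientation']).as_matrix();print(T.round(3))
yaw=s.x[2]
for d in [(-85,0,200),(-85,0,130)]:
    w=np.r_[s.x[:2]+rot(yaw)@np.array(d[:2])/1000,d[2]/1000];print(d,w.round(4),'tool cm',(T.T@(w-st['eef_pos'])*100).round(2))
Tg=np.c_[[-np.cos(yaw),-np.sin(yaw),0],[-np.sin(yaw),np.cos(yaw),0],[0,0,-1]]
print('turn',R.from_matrix(T.T@Tg).as_rotvec())
E
```

```text
[ 0.50553026 -0.10110803 -0.13783887] [ 0.3 -0.1  0.   0.2 -0.2 -0.2 -0.2  0.2]
[[ 71.20051094  69.75199425]
 [ 72.11537087 -69.55040546]
 [-70.44955319 -69.54069947]
 [-73.87299244  66.37916488]] [ 0.5051793  -0.10180641]
grip [-37.35927177   1.23586345]
[[-0.972  0.234 -0.001]
 [ 0.234  0.972 -0.002]
 [ 0.    -0.002 -1.   ]]
(-85, 0, 200) [ 0.4213 -0.0894  0.2   ] tool cm [-43.06 -51.29   3.12]
(-85, 0, 130) [ 0.4213 -0.0894  0.13  ] tool cm [-43.07 -51.28  10.12]
turn [-0.00208753 -0.00041475 -0.09798545]
```

```bash
python3 -m crank '[[[-1,-14,-17,0,0,0,-0.03],[-1,-43,-51.3,0,0,0,-0.098],[-1,-43,-51.3,0,0,0,-0.098],[-1,-43,-51.3,0,0,0,-0.098],[-1,-43,-51.3,0,0,0,-0.098],[-1,-43,-51.3,0,0,0,-0.098],[-1,-43,-51.3,0,0,0,-0.098],[-1,-43,-51.3,0,0,0,-0.098],[-1,-43,-51.3,0,0,0,-0.098],[-1,-43,-51.3,0,0,0,-0.098],[-1,-43,-51.3,0,0,0,-0.098],[-1,-43,-51.3,3,0,0,-0.098],[-1,-43,-51.3,3,0,0,-0.098],[-1,-43,-51.3,3,0,0,-0.098],[-1,-43,-51.3,3,0,0,-0.098]]]'
```

```text
clock: 1.98
eef_pos: [0.4214, -0.0885, 0.2027]
orientation: [0.214, 3.132, -0.001]
contact_force: [-0.4, -0.5, 0.1]
gripper_width: 0.0
grip_force: 0.0
```

```bash
cat >> h.py <<'E'
D=np.array([.5055,-.1011]);YAW=-.138
def rel():
    s=manip.sense();c,n=np.cos(YAW),np.sin(YAW);M=np.array([[c,n],[-n,c]])
    print('drive xy mm',(M@(s['eef_pos'][:2]-D)*1000).round(1),'z',s['eef_pos'][2].round(4),'F drive',(M@s['contact_force'][:2]).round(1),s['contact_force'][2].round(1),s['clock'])
if __name__=='__main__': rel()
E
python3 -m crank '[[[-1,0,0,4,0,0,0],[-1,0,0,7.3,0,0,0],[-1,0,0,7.3,0,0,0],[-1,-1.5,0,7.3,0,0,0],[-1,-3,0,7.3,0,0,0],[-1,-4,0,7.3,0,0,0],[-1,-5,0,7.3,0,0,0],[-1,-5.7,0,7.3,0,0,0],[-1,-5.7,0,7.3,0,0,0],[-1,-5.7,0,7.3,0,0,0]]]'; python3 h.py
python3 - <<'E'
from h import *
import cv2
a=vision.camera("top")[175:275,245:345];b=vision.camera("scene")[165:265,225:325]
cv2.imwrite("pics/c2.png",np.hstack([cv2.resize(x,None,fx=4,fy=4,interpolation=cv2.INTER_CUBIC) for x in(a,b)])[:,:,::-1])
E
```

```text
clock: 3.22
eef_pos: [0.4776, -0.0966, 0.1281]
orientation: [0.216, 3.134, 0.0]
contact_force: [-0.0, 0.3, 0.0]
gripper_width: 0.0003
grip_force: 0.0
drive xy mm [-28.3   0.6] z 0.1281 F drive [-0.1  0.3] 0.0 3.225
```

View pics/c2.png

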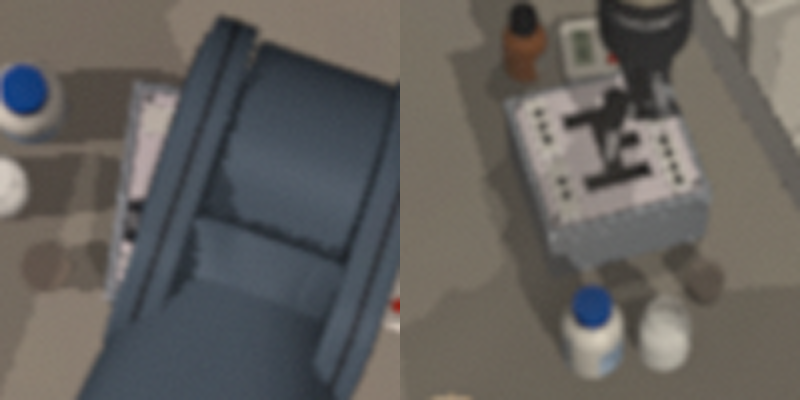

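The top view is blocked by the arm. The scene view shows the fingers behind the grip, with the lever almost upright near crop (615,110). I'll push the rest of the way and back off for a look.

```bash
python3 -m crank '[[[-1,-0.3,0,0,0,0,0],[-1,-0.6,0,0,0,0,0],[-1,-0.6,0,0,0,0,0],[-1,-0.6,0,0,0,0,0]]]'; python3 h.py; python3 -m crank '[[[-1,2,0,0,0,0,0],[-1,4,0,0,0,0,0],[-1,4,2,0,0,0,0],[-1,4,5,0,0,0,0],[-1,4,5,0,0,0,0],[-1,4,5,0,0,0,0]]]'; python3 h.py
python3 - <<'E'
from h import *
import cv2
b=vision.camera("scene")[175:235,245:325]
cv2.imwrite("pics/c3.png",cv2.resize(b,None,fx=10,fy=10,interpolation=cv2.INTER_CUBIC)[:,:,::-1])
i=vision.camera_info("scene");E=i['extrinsics']
def pr(x,y,z):
    c,n=np.cos(YAW),np.sin(YAW);w=np.r_[D+np.array([[c,-n],[n,c]])@[x,y],z];p=E[:3,:3]@w+E[:3,3]
    u=i['cx']+i['fx']*p[0]/-p[2];v=i['cy']-i['fy']*p[1]/-p[2];return ((u-245+.5)*10-.5).round(),((v-175+.5)*10-.5).round()
for sh in(-.1,-.05,0,.05):print(sh,'grip top',pr(.158*np.sin(sh),0,.015+.158*np.cos(sh)),'bot',pr(.108*np.sin(sh),0,.015+.108*np.cos(sh)))
print('tag3',pr(.048,-.032,.094),'tag4',pr(-.048,.032,.094),'tag2',pr(.048,.032,.094))
E
```

```text
clock: 3.82
eef_pos: [0.4833, -0.0974, 0.1283]
orientation: [-0.216, -3.134, -0.0]
contact_force: [-2.2, 0.4, 2.1]
gripper_width: 0.0
grip_force: 0.8
drive xy mm [-22.5   0.6] z 0.1283 F drive [-2.2  0.1] 2.1 3.825
clock: 4.58
eef_pos: [0.4508, -0.0428, 0.1283]
orientation: [0.216, 3.134, -0.001]
contact_force: [-0.0, -0.3, 0.0]
gripper_width: 0.0002
grip_force: 0.0
drive xy mm [-62.2  50.3] z 0.1283 F drive [ 0.  -0.3] 0.0 4.575
-0.1 grip top (np.float64(370.0), np.float64(120.0)) bot (np.float64(354.0), np.float64(203.0))
-0.05 grip top (np.float64(348.0), np.float64(125.0)) bot (np.float64(339.0), np.float64(206.0))
0 grip top (np.float64(325.0), np.float64(130.0)) bot (np.float64(323.0), np.float64(209.0))
0.05 grip top (np.float64(302.0), np.float64(136.0)) bot (np.float64(308.0), np.float64(214.0))
tag3 (np.float64(163.0), np.float64(212.0)) tag4 (np.float64(484.0), np.float64(296.0)) tag2 (np.float64(215.0), np.float64(366.0))
```

View pics/c3.png

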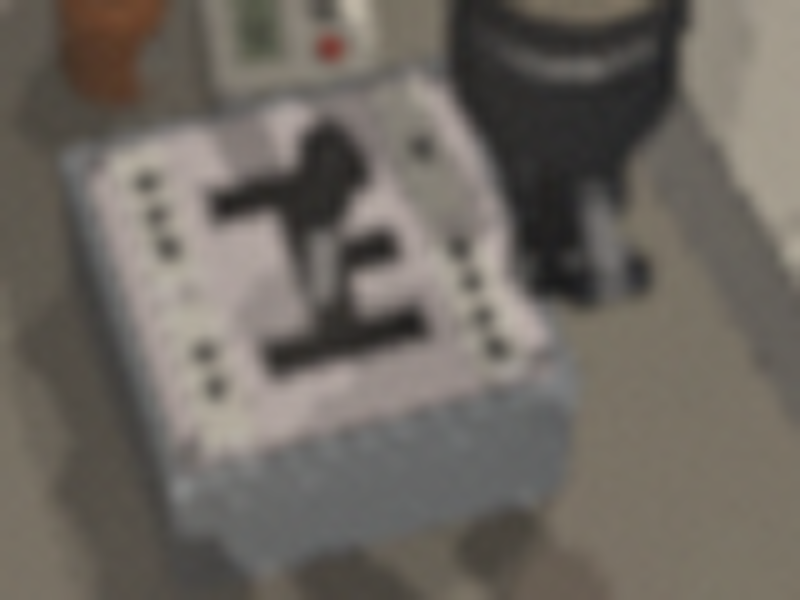

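Labels match the prediction within about 5 px. The grip top at (333,138) puts shift at about -0.02, so the lever is in the cross channel (slack is 0.045). Next I go to its left side and push right.

```bash
python3 -m crank '[[[-1,-3,0,0,0,0,0],[-1,-6.2,0,0,0,0,0],[-1,-6.2,-1,0,0,0,0],[-1,-6.2,-2,0,0,0,0],[-1,-6.2,-2.8,0,0,0,0],[-1,-6.2,-3.5,0,0,0,0],[-1,-6.2,-4.2,0,0,0,0],[-1,-6.2,-4.9,0,0,0,0],[-1,-6.2,-5.6,0,0,0,0],[-1,-6.2,-6.2,0,0,0,0],[-1,-6.2,-6.2,0,0,0,0],[-1,-6.2,-6.2,0,0,0,0]]]'; python3 h.py
cat > look.py <<'E'
from h import *
import cv2,sys
b=vision.camera("scene")[175:235,245:325]
cv2.imwrite(f"pics/{sys.argv[1]}.png",cv2.resize(b,None,fx=10,fy=10,interpolation=cv2.INTER_CUBIC)[:,:,::-1])
i=vision.camera_info("scene");E=i['extrinsics']
def pr(x,y,z):
    c,n=np.cos(YAW),np.sin(YAW);w=np.r_[D+np.array([[c,-n],[n,c]])@[x,y],z];p=E[:3,:3]@w+E[:3,3]
    u=i['cx']+i['fx']*p[0]/-p[2];v=i['cy']-i['fy']*p[1]/-p[2];return int((u-245+.5)*10-5),int((v-175+.5)*10)
L=lambda l,sh,sw:pr(l*np.sin(sh),l*np.cos(sh)*np.sin(sw),.015+l*np.cos(sh)*np.cos(sw))
for a in sys.argv[2:]:
    sh,sw=map(float,a.split(','));print(a,'top',L(.158,sh,sw),'bot',L(.108,sh,sw),'shank',L(.08,sh,sw))
E
python3 look.py c4 0,-.2 0,-.3 0,-.4 0.05,-.4 -.05,-.4
```

```text
clock: 6.12
eef_pos: [0.5035, -0.113, 0.1285]
orientation: [0.217, 3.134, -0.002]
contact_force: [-0.1, -0.5, -0.0]
gripper_width: 0.0001
grip_force: 0.0
drive xy mm [ -0.3 -12.1] z 0.1285 F drive [-0.  -0.5] -0.0 6.125
0,-.2 top (292, 59) bot (300, 161) shank (304, 217)
0,-.3 top (279, 29) bot (291, 141) shank (298, 201)
0,-.4 top (266, 3) bot (282, 123) shank (291, 188)
0.05,-.4 top (244, 9) bot (267, 127) shank (280, 191)
-.05,-.4 top (288, -1) bot (297, 119) shank (302, 185)
```

View pics/c4.png

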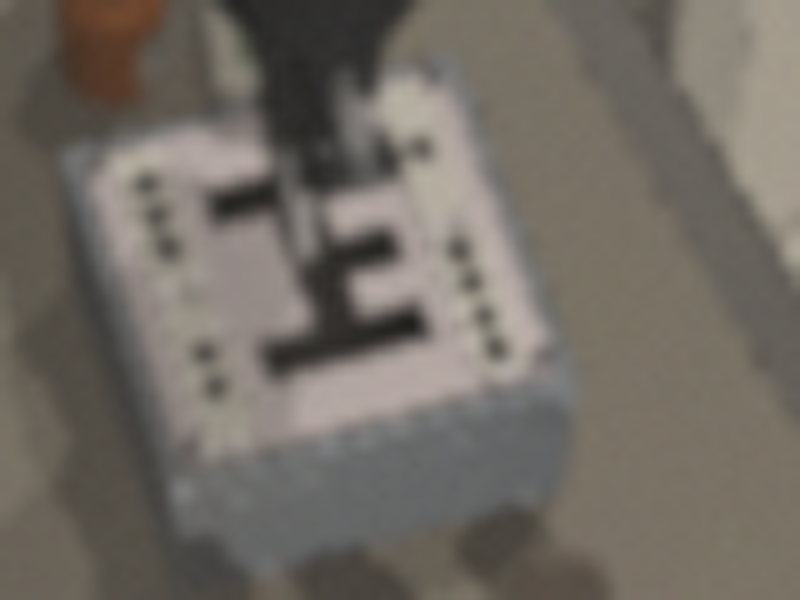

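The gripper hides most of the lever. The shank near (300,190) suggests sway of about -0.33. I'll push about 7 mm more and back off for a look.

```bash
python3 -m crank '[[[-1,0,-0.4,0,0,0,0],[-1,0,-0.7,0,0,0,0],[-1,0,-0.7,0,0,0,0],[-1,0,-0.7,0,0,0,0]]]'; python3 h.py;  python3 -m crank '[[[-1,0,2,0,0,0,0],[-1,0,5,0,0,0,0],[-1,3,6,0,0,0,0],[-1,7.5,6,0,0,0,0],[-1,7.5,6,0,0,0,0],[-1,7.5,6,0,0,0,0]]]'; python3 h.py; python3 look.py c5 0,-.35 0,-.4 0.05,-.4 -.05,-.4
```

```text
clock: 6.68
eef_pos: [0.5025, -0.1194, 0.1283]
orientation: [-0.216, -3.134, 0.0]
contact_force: [0.4, 0.6, -1.0]
gripper_width: 0.0002
grip_force: 0.6
drive xy mm [ -0.5 -18.5] z 0.1283 F drive [0.3 0.7] -1.0 6.675
clock: 7.42
eef_pos: [0.4372, -0.0502, 0.1289]
orientation: [0.217, 3.132, -0.002]
contact_force: [-0.1, -0.5, -0.4]
gripper_width: 0.0001
grip_force: 0.0
drive xy mm [-74.6  41.1] z 0.1289 F drive [-0.  -0.5] -0.4 7.425
0,-.35 top (272, 16) bot (287, 132) shank (294, 194)
0,-.4 top (266, 3) bot (282, 123) shank (291, 188)
0.05,-.4 top (244, 9) bot (267, 127) shank (280, 191)
-.05,-.4 top (288, -1) bot (297, 119) shank (302, 185)
```

View pics/c5.png

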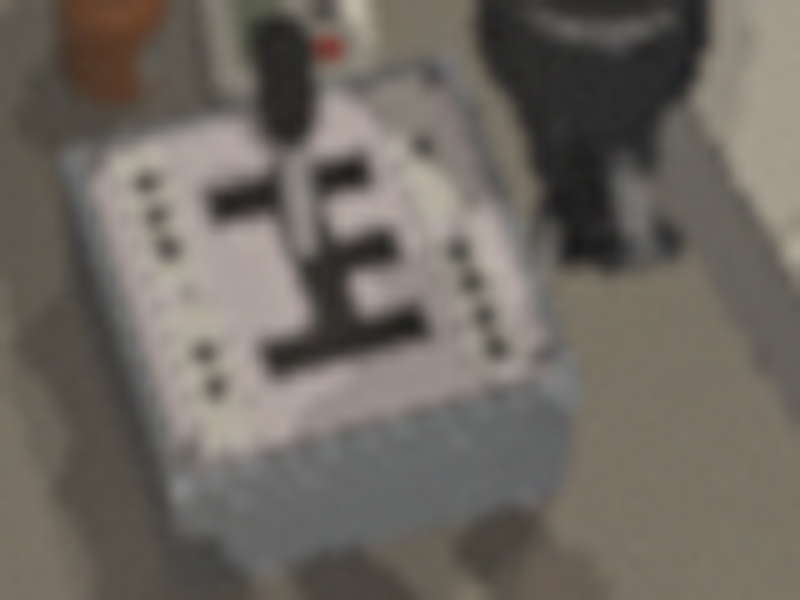

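Grip top (284,22) and bottom (288,137) give sway of about -0.35 and shift of about -0.03. The right lane needs about 6 mm more, so I push again to y = -24.5, then move to the near side.

```bash
python3 -m crank '[[[-1,-4,0,0,0,0,0],[-1,-7.6,-1,0,0,0,0],[-1,-7.6,-3,0,0,0,0],[-1,-7.6,-5,0,0,0,0],[-1,-7.6,-5.7,0,0,0,0],[-1,-7.6,-6.1,0,0,0,0],[-1,-7.6,-6.4,0,0,0,0],[-1,-7.6,-6.6,0,0,0,0],[-1,-7.6,-6.6,0,0,0,0],[-1,-7.6,-6.6,0,0,0,0]]]'; python3 h.py
```

```text
clock: 8.72
eef_pos: [0.5027, -0.125, 0.1283]
orientation: [0.216, 3.134, 0.0]
contact_force: [0.3, 3.4, -1.1]
gripper_width: -0.0003
grip_force: 0.9
drive xy mm [  0.5 -24.1] z 0.1283 F drive [-0.2  3.4] -1.1 8.725
```

```bash
python3 -m crank '[[[-1,0,1.5,0,0,0,0],[-1,1,3,0,0,0,0],[-1,5,3,0,0,0,0],[-1,7.5,2,0,0,0,0],[-1,7.5,-2.7,0,0,0,0],[-1,7.5,-2.7,0,0,0,0],[-1,7.5,-2.7,0,0,0,0]]]'; python3 h.py; python3 look.py c6 0,-.35 0,-.4 -.05,-.4 0,-.43
```

```text
clock: 9.6
eef_pos: [0.4244, -0.1411, 0.1284]
orientation: [-0.216, -3.134, -0.001]
contact_force: [0.7, 0.3, 0.1]
gripper_width: -0.0002
grip_force: 0.0
drive xy mm [-74.9 -50.7] z 0.1284 F drive [0.6 0.4] 0.1 9.6
0,-.35 top (272, 16) bot (287, 132) shank (294, 194)
0,-.4 top (266, 3) bot (282, 123) shank (291, 188)
-.05,-.4 top (288, -1) bot (297, 119) shank (302, 185)
0,-.43 top (262, -3) bot (280, 118) shank (289, 184)
```

View pics/c6.png

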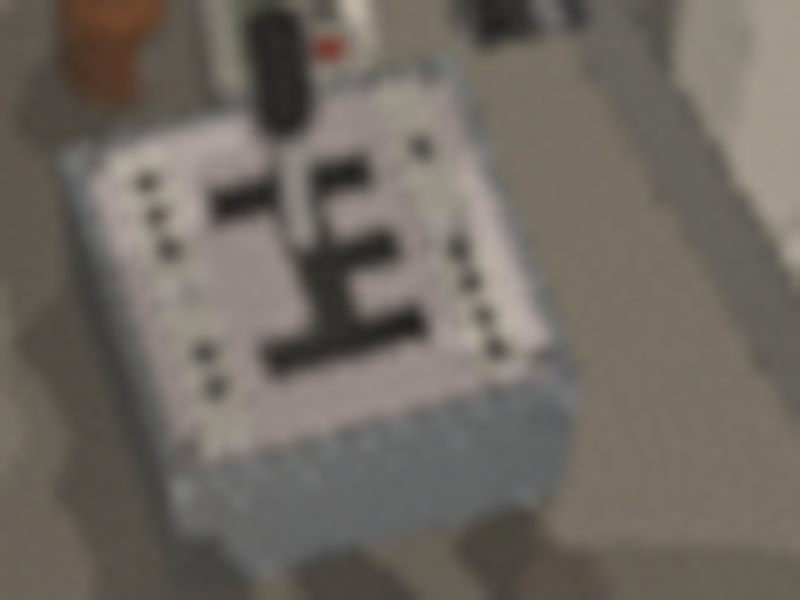

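Now the grip bottom is at about (283,128), so sway is about -0.39 and the lever is in the right lane with shift near -0.02. I push to the far side in stages and watch the force.

```bash
python3 -m crank '[[[-1,-3,0,0,0,0,0],[-1,-4.5,0,0,0,0,0],[-1,-5.2,0,0,0,0,0],[-1,-5.7,0,0,0,0,0],[-1,-6,0,0,0,0,0],[-1,-6.2,0,0,0,0,0],[-1,-6.2,0,0,0,0,0]]]'; python3 h.py
```

```text
clock: 10.52
eef_pos: [0.4858, -0.1501, 0.1281]
orientation: [-0.216, -3.134, -0.001]
contact_force: [-2.4, 1.3, 0.3]
gripper_width: -0.0001
grip_force: 1.0
drive xy mm [-12.8 -51.2] z 0.1281 F drive [-2.6  0.9] 0.3 10.525
```

```bash
python3 -m crank '[[[-1,-0.4,0,0,0,0,0],[-1,-0.8,0,0,0,0,0],[-1,-1.2,0,0,0,0,0],[-1,-1.6,0,0,0,0,0],[-1,-2,0,0,0,0,0],[-1,-2.3,0,0,0,0,0],[-1,-2.3,0,0,0,0,0]]]'; python3 h.py
```

```text
clock: 11.4
eef_pos: [0.5091, -0.1538, 0.1283]
orientation: [0.216, 3.134, -0.001]
contact_force: [-1.9, 0.2, -0.8]
gripper_width: -0.0002
grip_force: 0.7
drive xy mm [ 10.8 -51.7] z 0.1283 F drive [-1.9 -0.1] -0.8 11.4
```

```bash
python3 -m crank '[[[-1,-0.2,0,0,0,0,0],[-1,-0.4,0,0,0,0,0],[-1,-0.5,0,0,0,0,0],[-1,-0.5,0,0,0,0,0]]]'; python3 h.py;  python3 -m crank '[[[-1,-0.1,0,0,0,0,0],[-1,-0.2,0,0,0,0,0],[-1,-0.2,0,0,0,0,0]]]'; python3 h.py
```

```text
clock: 11.9
eef_pos: [0.5139, -0.1543, 0.1283]
orientation: [0.216, 3.134, -0.0]
contact_force: [-1.5, 0.8, -1.2]
gripper_width: -0.0001
grip_force: 0.8
drive xy mm [ 15.6 -51.5] z 0.1283 F drive [-1.6  0.5] -1.2 11.9
clock: 12.28
eef_pos: [0.5152, -0.1543, 0.1281]
orientation: [-0.216, -3.133, -0.0]
contact_force: [-4.7, 1.0, -0.4]
gripper_width: -0.0003
grip_force: 2.0
drive xy mm [ 16.9 -51.4] z 0.1281 F drive [-4.8  0.4] -0.4 12.275
```

```bash
python3 -m crank '[[[-1,-0.1,0,0,0,0,0],[-1,-0.1,0,0,0,0,0],[-1,-0.1,0,0,0,0,0]]]'; python3 h.py; python3 -m crank '[[[-1,1,0,0,0,0,0],[-1,4,0,0,0,0,0],[-1,8,0,0,0,0,0],[-1,10,0,-3,0,0,0],[-1,10,0,-8,0,0,0],[-1,10,0,-8,0,0,0],[-1,10,0,-8,0,0,0]]]'; python3 h.py; python3 look.py c7 .25,-.4 .3,-.4 .3,-.37; python3 -c "
import cv2
from workcell import vision
cv2.imwrite('pics/top7.png',vision.camera('top')[:,:,::-1])"
```

```text
clock: 12.65
eef_pos: [0.5156, -0.1544, 0.128]
orientation: [-0.216, -3.131, -0.0]
contact_force: [-5.6, 1.5, -0.2]
gripper_width: -0.0002
grip_force: 2.9
drive xy mm [ 17.3 -51.4] z 0.128 F drive [-5.8  0.7] -0.2 12.65
clock: 13.52
eef_pos: [0.4187, -0.1412, 0.2091]
orientation: [0.216, 3.131, -0.002]
contact_force: [-0.3, 0.3, -1.4]
gripper_width: 0.0004
grip_force: 0.0
drive xy mm [-80.4 -51.7] z 0.2091 F drive [-0.4  0.3] -1.4 13.525
.25,-.4 top (157, 43) bot (209, 150) shank (238, 208)
.3,-.4 top (136, 53) bot (195, 157) shank (227, 213)
.3,-.37 top (139, 61) bot (198, 162) shank (229, 216)
```

View pics/c7.png

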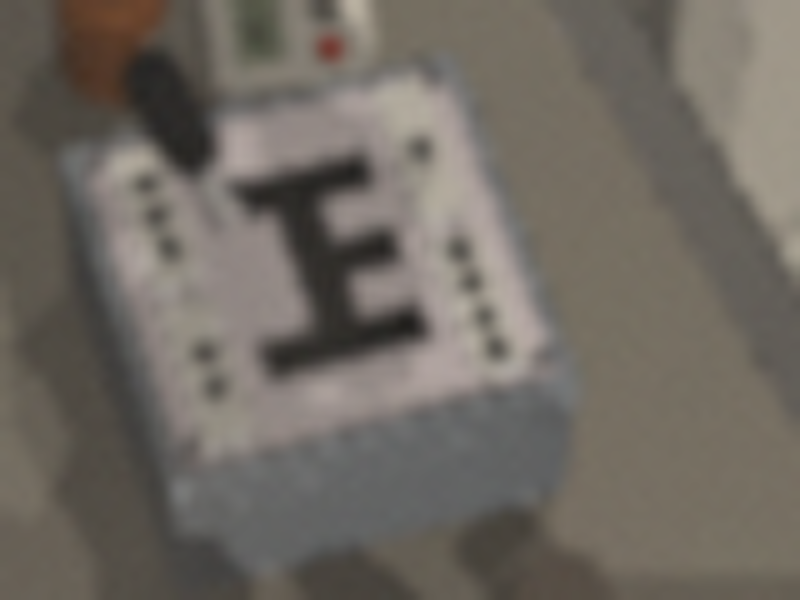

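The lever sits at the end of the far-right slot: grip top (148,62) and bottom (195,160) match a shift of about 0.29–0.30. The force had risen to 5.8 N against the plate, and the robot is now clear.

```bash
python3 -c "
from workcell import manip
print(manip.finish_job())"
```

```text
the job is handed in; nothing more can be done
None
```

The lever is fully home in the slot with the three-pip label (far right), pushed there with closed fingers through the cross channel. It met the end stop at about 6 N, no other gear slot was entered and the surrounding items were not touched. The job was handed in at about 13.6 s.

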